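# Bring the check-valve ball to the test stand

### The arm

A 6-joint arm with a two-finger parallel gripper is mounted at the origin on the work surface. World frame = base frame: x ahead of the robot, y to its left, z up, the work surface at z = 0. Lengths are in mm, angles in rad, forces in N, time in s.
With the tool pointing down it reaches from about 300 to 875 mm from the base axis. Payload 6.4 kg.
Tool frame: the origin (TCP) lies at the very end of the fingers, on their centre line; the grasp point (between the pads) lies 19 mm behind it; z points along the fingers, y is the line along which they close (so a half turn about z gives the same grasp; the last joint's range is limited). The gripper opens to 88 mm and grips with 3 to 60 N. Pads are 18 mm wide; open, the fingers measure 123 mm over their backs; the gripper's body (75 mm by 187 mm) begins 45 mm behind the grasp point.
Start: joints at [-1.439, 0.181, 1.607, -0, 1.354, -0.206], TCP at [190.578, -542.514, 238.714] pointing down, gripper open.
Joint ranges: [-2.99, 2.99], [-0.89, 2.07], [0.3, 2.58], [-1.14, 4.28], [0, 2.63], [-3.12, 3.12]. Speed limits (rad/s): [2.57, 2.57, 3.01, 3.14, 3.14, 3.14].

### API

Orientations are given as a 3x3 rotation matrix whose columns are the frame's x, y, z axes.
In Python, from plant import bot gives the robot as it stands.
- The arm moves only by the tool step_arm, never from a script. Its argument "increments" is a list of rows, each an object of numbers: "x", "y", "z": the shift along the world's x, y, z in cm; "wx", "wy", "wz": the turn, a rotation vector about the world's x, y, z in rad. A call has 1 to 20 rows; each row is the pose to reach, as a shift and turn from the pose commanded when the call began; what a row does not reach only later rows make up. A row lasts 1/8 s, in which the tool goes at most 62.5 mm and 10.7 degrees, less where a joint would pass 70% of its speed; a pose out of reach is approached as far as the arm can. A call with a gripper value outside its range is refused whole. "hand" is the finger opening in cm, from 0 to 8.81, set as the call begins (left out, the last holds). The fingers move at their own pace and stop on an object; "grip_force" is the grip in N (left out, the last holds). Time passes only in rows, so rows that repeat a pose let the fingers close. It gives the time, the measured TCP pose, the force, the opening and the grip force at its end, in the units of the state.
- bot.read_state(): the state, without advancing time (a new reading comes with each control period).
- bot.snapshot(name): name is "side" or "top" or "wrist"; returns the picture (384x512x3 uint8, red, green, blue); there is no depth.
- bot.camera_info(name): a dict with "fovy" (degrees; the focal length in pixels is half the picture's height over the tangent of half this angle, whatever the lens; pixels are square), "cx", "cy" (the principal point, pixels), "R" (3x3) and "t" (3): a world point X has camera coordinates R X + t. Camera axes: x right, y down, z forward; pixel columns grow to the right and rows downward; lengths in mm; the calibration is good to about 2 mm. The wrist camera is an equidistant fisheye: a pixel r from the principal point sees the ray r / f radians off the axis. A picture is of the moment at which its call begins: read the wrist's pose just before it. camera_info takes no time and is no camera call; for the wrist camera it gives the pose at the moment of the call.
- bot.sign_off(): hands the job in; it is judged then, once.
The state is a dict: "time_s": time; "joint_pos": joint angles; "joint_velocities": joint speeds; "joint_torque": joint torques, N m; "eef_pos": TCP position; "eef_rot": TCP orientation; "ft_force": force on the tool from outside, world axes, zero at the start; "wrist_torque": the same for the moment, N m; "grip_width": finger opening in mm; "finger_force": force on a finger pad.
Only numpy, scipy, OpenCV 4.12 (cv2) and the standard library are available. Lean on these libraries where they do the work, as an engineer would, in place of code of your own. Each camera call takes 0.05 s, during which the arm holds its last target. There are 200 camera calls.

### The job

Pull the top drawer of the blue tool cabinet well open by its handle, lift out the orange dish with the steel valve ball in it, and bring it to the test stand, turned about a quarter turn so that its pouring lip points straight in from the stand's open front, over the open brass valve. Keep the dish level and the ball settled in the middle the whole way, never up against the rim, and do not knock the stand or disturb the other parts lying about. Do not tip out the ball or set the dish down: finish holding the dish still and level there, the tip of its lip a finger's breadth above the middle of the valve mouth.

Things in the scene. Friction and masses are not known exactly. Their poses are not given: they have to be found in the camera images.
- cabinet: low blue steel two-drawer tool cabinet with grey drawer fronts, fixed, 240 deep x 360 wide x 142 high. Origin: centre of its underside; its x axis points from the drawer fronts to the back, z up. A small yellow bin of fittings stands on the rear of its top (up to 37 above the top, beginning 155 behind the drawer fronts).
- drawer (a joint): travel of the top drawer in m: 0 shut, 0.165 fully out, along the cabinet's -x; light friction (1.5 N), stays where left. Inside 204 long x 336 wide; floor 80 above the bench, side walls end at 126, front (15 thick) at 134. Dish and guide block lie in it, one towards each side, some 170 apart, and travel with it.
- drawer_handle (a point): middle of the top drawer's steel bar handle: a horizontal round bar 11 in diameter and 120 long, along the cabinet's y, 35 in front of the drawer front (29 free behind the bar), 112 above the bench, 30 below the cabinet's top.
- dish: orange eight-sided dish with a pouring lip, 62 across flats, 30 high, 100 g. Origin: centre of its underside; x axis out along the lip, z up. Its outer flats facing +y and -y are upright, 62 apart, 26 wide, 8 to 30 above the underside: pinch across these. Inside is a funnel: 7 degrees out to 14 from the centre, then 16 degrees up to the wall at 28. In the drawer the lip points roughly to the front.
- dish_lip (a point): underside of the free end of the dish's lip: in the dish's frame 48 along x from its centre and 12 above its underside. The lip is a channel 25 wide, its cheeks 25 above the dish's underside.
- ball_center (a point): centre of the loose steel valve ball, 20 in diameter, 33 g, rolling freely in the dish; at rest in the middle it lies 19 above the dish's underside and its top is just below the rim.
- stand: fixed aluminium test stand: base plate 150 x 130 x 12, upright back plate 160 high with a gauge, an open brass check valve upright in the middle. Origin: centre of its underside, on the valve's axis; x axis points from the open front to the back plate, whose face is 62 behind the valve axis; the gauge begins 47 behind it, 98 to 152 above the bench; z up.
- valve_mouth (a point): centre of the valve's open upper rim, 80 above the bench: brass tube 40 outside, bore 28. The lip end is to be held over this point.
- valve_cap: bystander: brass hexagon cap 32 wide, 20 high, lying on the stand's base plate. Origin: centre of its underside.
- guide_block: bystander: dark brown slotted block 50 x 34 x 20 lying in the top drawer. Origin: centre of its underside.
- jaw_block: bystander: black slotted block 90 x 60 x 30 on the bench. Origin: centre of its underside.
- level_foot: bystander: brass machine foot, 72 in diameter, with an upright stud, 87 high. Origin: centre of its underside.
- spanner: bystander: steel spanner lying on the bench in front of the cabinet. Origin: under its middle.
- spacer: bystander: yellow ring 48 in diameter, 10 high, on the bench. Origin: centre of its underside.
- bracket: bystander: dark steel angle bracket 50 x 35, 45 high, on the bench. Origin: centre of its underside.
Things that resemble listed ones, but are neither listed nor needed, are in the scene too. Leave any red look-alike of the stand alone.

How it is judged:
By the outcome, as a careful person would: the job done as asked, in the order asked, and still so for the second after the job is handed in, while the arm keeps its last pose, push and grip.
It also fails if it takes over 69 s, if anything falls off the work surface, if the arm or the gripper's body presses on something with over 40 N, if the wrist force passes 120 N, or if a joint passes its speed limit or range.

## Working session

There is one attempt and no reset: what is moved stays moved. The work goes in short steps, Python scripts to look and compute and a tool call to move; the robot and the scene stay as the last step left them, time stands still between calls to the robot, and variables do not carry over. Pictures are saved under pics/ and viewed, at most 10 in all, crops included, and the job is handed in when it is done.

Besides the shell and the picture viewer there is one more tool, called after ">>>" by a JSON object that holds its "name" and its "arguments". step_arm: Moves the arm, as the interface text tells. Its arguments: {"type":"object","properties":{"increments":{"type":"array","items":{"type":"object","properties":{"x":{"type":"number"},"y":{"type":"number"},"z":{"type":"number"},"wx":{"type":"number"},"wy":{"type":"number"},"wz":{"type":"number"}}}},"hand":{"type":"number"},"grip_force":{"type":"number"}},"required":["increments"]}

```bash
mkdir -p pics; ls
cat > h.py <<'E'
import numpy as np, cv2
from plant import bot
def snap(n,name):
    ci=bot.camera_info(n); im=bot.snapshot(n); cv2.imwrite(f'pics/{name}.png',im[:,:,::-1]); np.save(f'pics/{name}.npy',{'ci':ci,'n':n},allow_pickle=True); return im
def load(name):
    d=np.load(f'pics/{name}.npy',allow_pickle=True).item(); return d['ci'],d['n']
def ray(name,u,v):
    ci,n=load(name); R=np.array(ci['R']);t=np.array(ci['t']); f=192/np.tan(np.radians(ci['fovy'])/2)
    a=np.array([u-ci['cx'],v-ci['cy']])
    if n=='wrist':
        r=np.hypot(*a); th=r/f; d=np.r_[a/max(r,1e-9)*np.sin(th),np.cos(th)]
    else: d=np.r_[a/f,1]
    d=R.T@d; return -R.T@t, d/np.linalg.norm(d)
def onz(name,u,v,z):
    c,d=ray(name,u,v); return c+d*(z-c[2])/d[2]
def tri(obs):
    A=np.zeros((3,3));b=np.zeros(3);L=[ray(*o) for o in obs]
    for c,d in L: P=np.eye(3)-np.outer(d,d);A+=P;b+=P@c
    X=np.linalg.solve(A,b); return X,[round(float(np.linalg.norm((np.eye(3)-np.outer(d,d))@(X-c))),1) for c,d in L]
def proj(name,X):
    ci,n=load(name); R=np.array(ci['R']);t=np.array(ci['t']); f=192/np.tan(np.radians(ci['fovy'])/2)
    p=R@np.array(X,float)+t
    if n=='wrist':
        r=np.hypot(p[0],p[1]); q=p[:2]/max(r,1e-9)*np.arctan2(r,p[2])*f
    else: q=p[:2]/p[2]*f
    return q+[ci['cx'],ci['cy']]
E
python3 - <<'E'
from h import *
np.set_printoptions(precision=3,suppress=True)
for n in ['top','side','wrist']:
    im=snap(n,n+'0'); ci=bot.camera_info(n); print(n,ci['fovy'],ci['cx'],ci['cy'],-np.array(ci['R']).T@ci['t'])
    big=im[:,:,::-1]
s=bot.read_state(); print(s)
a=cv2.imread('pics/top0.png');cv2.imwrite('pics/top0b.png',cv2.resize(a,(800,600),interpolation=cv2.INTER_CUBIC))
a=cv2.imread('pics/side0.png');cv2.imwrite('pics/side0b.png',cv2.resize(a,(800,600),interpolation=cv2.INTER_CUBIC))
E
```

```text
pics
top 45.700569396084475 255.12275316744334 192.75853620761296 [ 386.055   67.412 1354.7  ]
side 43.31182558444831 260.95354425837866 195.66556556227886 [ 894.447 -755.398 1042.005]
wrist 65.70646984690485 256.3154032219459 193.8106933912851 [ 255.8   -519.339  384.734]
{'time_s': 0.15, 'joint_pos': array([-1.439,  0.181,  1.608,  0.   ,  1.354, -0.206]), 'joint_velocities': array([-0.   , -0.001, -0.003, -0.002, -0.001, -0.002]), 'joint_torque': array([  0.002, -43.423, -34.217,   0.07 ,   0.036,  -0.   ]), 'eef_pos': array([ 190.53 , -542.107,  238.044]), 'eef_rot': array([[ 0.943,  0.331, -0.   ],
       [ 0.331, -0.943,  0.001],
       [ 0.   , -0.001, -1.   ]]), 'ft_force': array([-0.333, -0.202, -0.204]), 'wrist_torque': array([ 0.001,  0.043, -0.018]), 'finger_force': 0.0, 'grip_width': 88.29906042939578}
```

View pics/top0b.png

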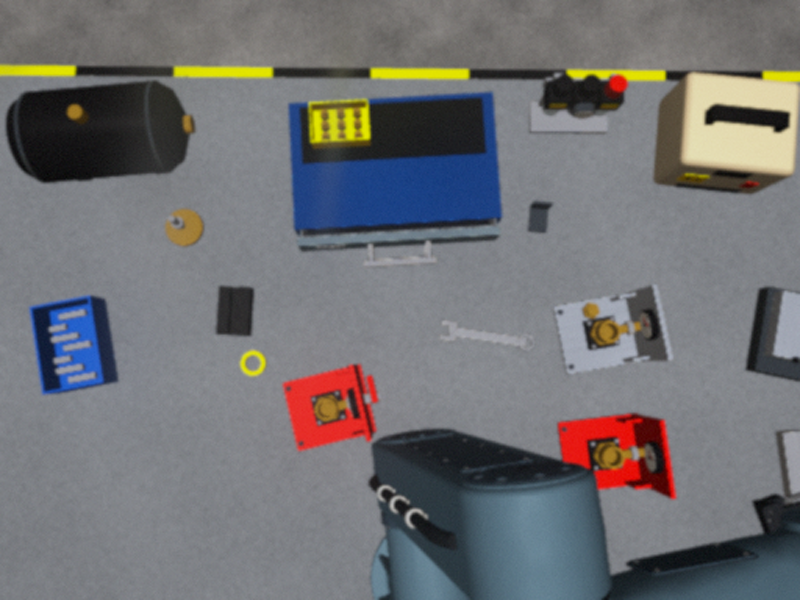

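View pics/side0b.png

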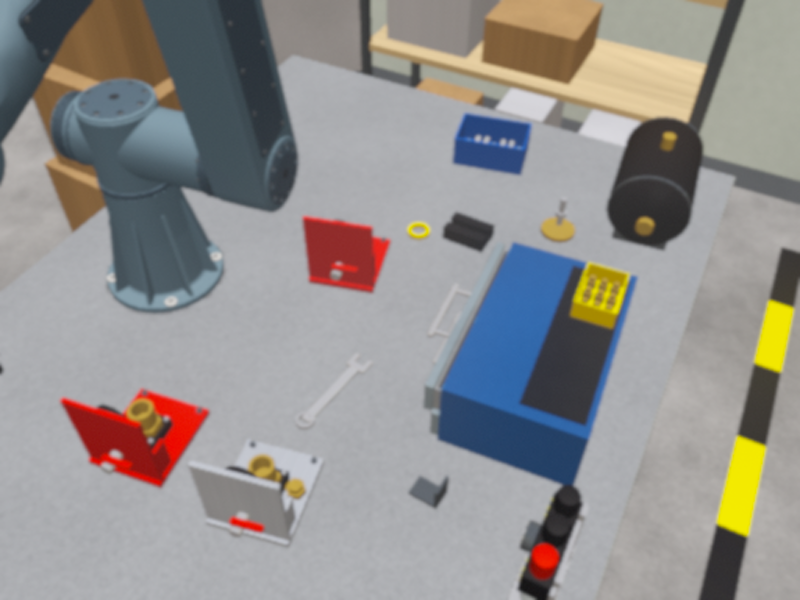

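The top view shows the cabinet at (395,165) and its handle bar at (400,262). The grey aluminium stand is at (612,330) with its back plate to the right (-y) and its front open to the left. There are two red look-alike stands, at (330,405) and (615,455); the aluminium one with the loose hexagon cap fits the description. One enlarged mosaic should confirm this.

Run:
```python
import cv2,numpy as np
t=cv2.imread('pics/top0.png');s=cv2.imread('pics/side0.png')
def c(i,u,v):return cv2.resize(i[v:v+75,u:u+100],(400,300),interpolation=cv2.INTER_CUBIC)
cv2.imwrite('pics/mos.png',np.vstack([np.hstack([c(t,210,120),c(t,340,175)]),np.hstack([c(s,255,160),c(s,115,275)])]))
```

```text
(no output)
```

View pics/mos.png

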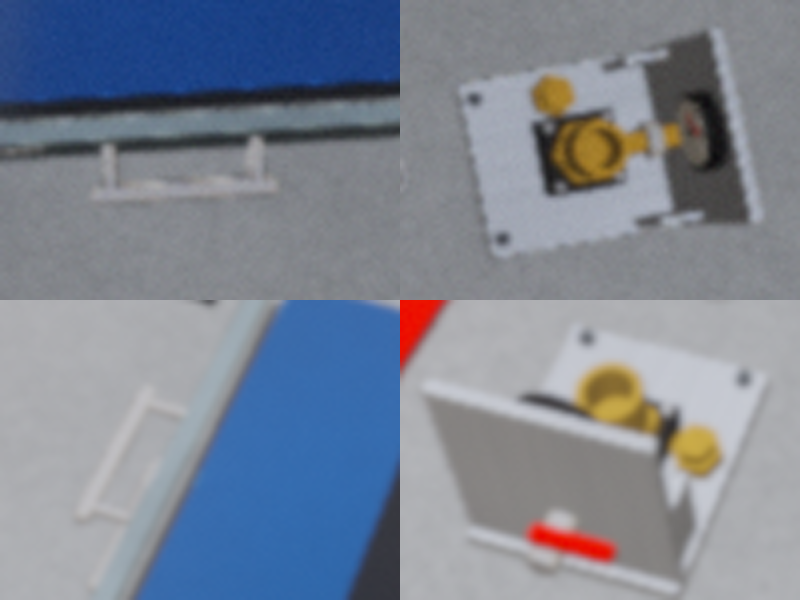

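Run:
```python
from h import *
np.set_printoptions(precision=1,suppress=True)
L=tri([('top0',233,168.5),('side0',292,182.5)]);R=tri([('top0',279.25,166.25),('side0',275.5,213.75)])
print('handle',L,R,(L[0]+R[0])/2,np.linalg.norm(L[0]-R[0]))
for z in(112,):
  a=onz('top0',233,168.5,z);b=onz('top0',279.25,166.25,z);print(a,b,np.arctan2(*(a-b)[:2]))
# cabinet front top edge z=142
a=onz('top0',210,120+108/4,142);b=onz('top0',310,120+82/4,142);print('edge',a,b,np.arctan2(*(a-b)[:2]))
print('valve',tri([('top0',389,212.5),('side0',167.5,298)]),onz('top0',389,212.5,80),onz('side0',167.5,298,80))
a=onz('top0',355,196.25,12);b=onz('top0',363.75,238.75,12);print('stand front',a,b,(a+b)/2,np.linalg.norm(a-b),np.arctan2(*(a-b)[1::-1]))
```

```text
handle (array([564.1, 125.1, 107.9]), [0.6, 0.6]) (array([572.2,  -1.6, 110.7]), [1.1, 1.1]) [568.2  61.8 109.3] 126.9705549770232
[564.1 125.2 112. ] [571.1  -2.  112. ] -0.05500763240010428
edge [617.9 186.4 142. ] [637.3 -83.4 142. ] -0.07192338362646622
valve (array([ 447.8, -314.4,   69. ]), [0.4, 0.4]) [ 447.  -311.3   80. ] [ 453.2 -319.2   80. ]
stand front [ 497.7 -231.9   12. ] [ 372.7 -255.8   12. ] [ 435.2 -243.8   12. ] 127.26327299678537 0.1891708426043959
```

Handle measures (568,62,~110), cabinet yaw ≈ +0.065. Valve mouth is ≈ (448,-314), stand x axis ≈ -1.385 rad. I'll stop over the stand for a wrist look, then go on to the handle.

>>> {"name": "step_arm", "arguments": {"increments": [{"x": 4.7, "y": 4, "z": 2}, {"x": 9.4, "y": 8, "z": 4}, {"x": 14, "y": 12, "z": 6}, {"x": 14, "y": 16, "z": 6}, {"x": 14, "y": 20, "z": 6}, {"x": 14, "y": 20, "z": 6}, {"x": 14, "y": 20, "z": 6}], "hand": 2.4}}

```text
schema error: expected keys x, y, z, wx, wy, wz
```

Run:
```python
from h import *
snap('wrist','w1'); s=bot.read_state();print(s['eef_pos'],s['time_s'])
im=cv2.imread('pics/w1.png');cv2.imwrite('pics/w1b.png',cv2.resize(im,(800,600),interpolation=cv2.INTER_CUBIC))
print(proj('w1',[448,-314,80])*1.5625)
```

```text
[ 190.52569415 -542.18569986  238.18277246] 0.2
[ 228.76458777 -123.02182938]
```

View pics/w1b.png

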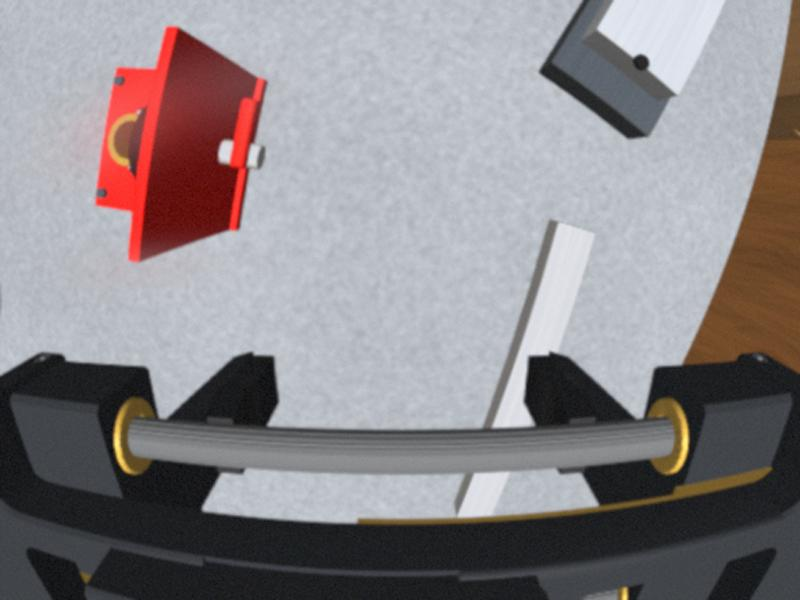

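The move was refused because every row needs all six keys, so this view is still from the start pose and shows only the red stand at (180,150). I'll resend it.

>>> {"name": "step_arm", "arguments": {"increments": [{"x": 4.7, "y": 4, "z": 2, "wx": 0, "wy": 0, "wz": 0}, {"x": 9.4, "y": 8, "z": 4, "wx": 0, "wy": 0, "wz": 0}, {"x": 14, "y": 12, "z": 6, "wx": 0, "wy": 0, "wz": 0}, {"x": 14, "y": 16, "z": 6, "wx": 0, "wy": 0, "wz": 0}, {"x": 14, "y": 20, "z": 6, "wx": 0, "wy": 0, "wz": 0}, {"x": 14, "y": 20, "z": 6, "wx": 0, "wy": 0, "wz": 0}, {"x": 14, "y": 20, "z": 6, "wx": 0, "wy": 0, "wz": 0}], "hand": 2.4}}

```text
time_s: 1.08
eef_pos: [330.6, -343.0, 298.9]
eef_rot: [[0.943, 0.331, 0.0], [0.331, -0.943, -0.001], [-0.0, 0.001, -1.0]]
ft_force: [-0.2, -0.2, 0.7]
grip_width: 24.1
finger_force: 0.0
```

Run:
```python
from h import *
snap('wrist','w1'); s=bot.read_state();print(s['eef_pos'],s['time_s'],s['grip_width'])
im=cv2.imread('pics/w1.png');cv2.imwrite('pics/w1b.png',cv2.resize(im,(800,600),interpolation=cv2.INTER_CUBIC))
print(proj('w1',[448,-314,80])*1.5625)
```

```text
[ 330.492686   -343.38047291  298.78452495] 1.125 24.180524080457815
[415.65478616 113.50792139]
```

View pics/w1b.png

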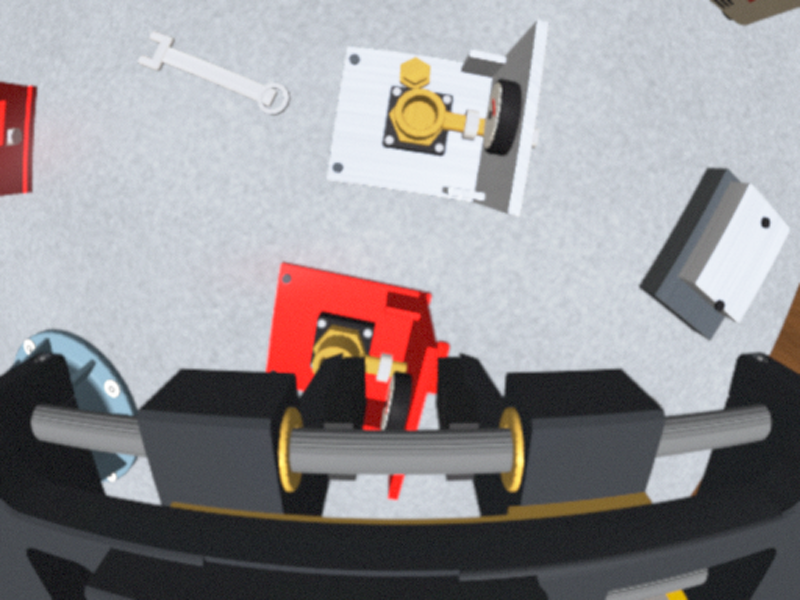

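>>> {"name": "step_arm", "arguments": {"increments": [{"x": 2.5, "y": 5, "z": 0, "wx": 0, "wy": 0, "wz": 0.16}, {"x": 5, "y": 10, "z": 0, "wx": 0, "wy": 0, "wz": 0.32}, {"x": 7.5, "y": 15, "z": -1, "wx": 0, "wy": 0, "wz": 0.48}, {"x": 10, "y": 20, "z": -2, "wx": 0, "wy": 0, "wz": 0.64}, {"x": 13, "y": 25, "z": -3, "wx": 0, "wy": 0, "wz": 0.8}, {"x": 16, "y": 29, "z": -5, "wx": 0, "wy": 0, "wz": 0.96}, {"x": 19, "y": 33, "z": -7, "wx": 0, "wy": 0, "wz": 1.12}, {"x": 21, "y": 36, "z": -8, "wx": 0, "wy": 0, "wz": 1.3}, {"x": 21, "y": 36, "z": -8, "wx": 0, "wy": 0, "wz": 1.3}, {"x": 21, "y": 36, "z": -8, "wx": 0, "wy": 0, "wz": 1.3}]}}

```text
time_s: 2.38
eef_pos: [540.7, 16.4, 218.5]
eef_rot: [[-0.064, 0.998, -0.001], [0.998, 0.064, -0.0], [-0.0, -0.001, -1.0]]
ft_force: [0.2, -0.5, 0.2]
grip_width: 24.2
finger_force: 0.0
```

Run:
```python
from h import *
np.set_printoptions(precision=2,suppress=True)
snap('wrist','w2'); s=bot.read_state();print(s['eef_pos'],s['time_s'])
im=cv2.imread('pics/w2.png');cv2.imwrite('pics/w2b.png',cv2.resize(im,(800,600),interpolation=cv2.INTER_CUBIC))
k=1/1.5625
print('valve',tri([('w1',418*k,113*k),('top0',389,212.5),('side0',167.5,298)]),tri([('w1',418*k,113*k),('top0',389,212.5)]),onz('w1',418*k,113*k,80))
a=onz('w1',348*k,46*k,12);b=onz('w1',330*k,181*k,12);c=onz('w1',440*k,193*k,12)
print(a,b,np.linalg.norm(a-b),(a+b)/2,np.arctan2(*(a-b)[1::-1])-np.pi/2,np.arctan2(*(c-b)[1::-1]))
for X in ([564,125,112],[571,-1,112],[568,62,112]): print(proj('w2',X)/k)
```

```text
[540.67  16.18 218.83] 2.425
valve (array([ 448.88, -314.86,   70.38]), [1.6, 1.6, 0.1]) (array([ 448.98, -314.97,   69.59]), [1.6, 1.6]) [ 449.   -315.57   80.  ]
[ 500.27 -231.66   12.  ] [ 372.38 -258.62   12.  ] 130.70165473771948 [ 436.33 -245.14   12.  ] -1.363003181152236 -1.349053399461873
[454.94 109.22]
[449.37 333.31]
[453.98 223.9 ]
```

View pics/w2b.png

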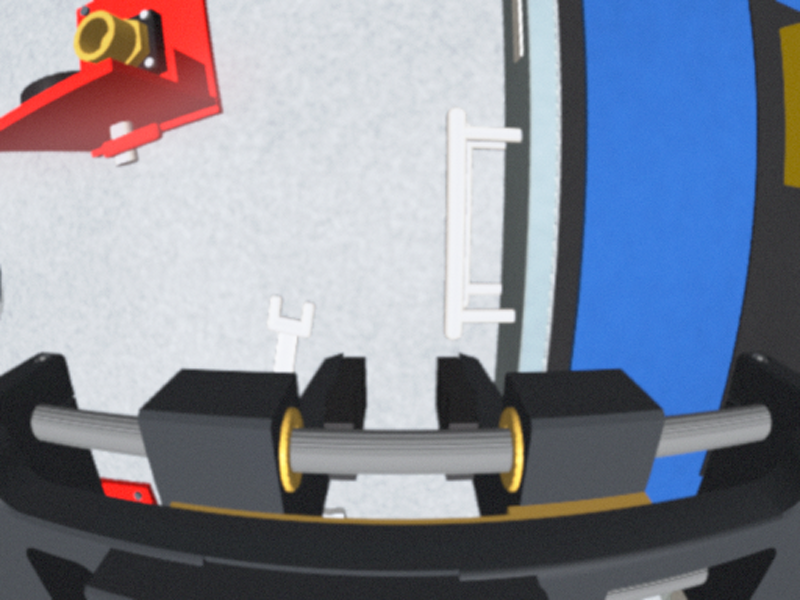

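The bar shows at (456,109)–(455,338), within about 1 mm of the predicted position. Handle centre is (568.8,62), so I'll move over it and descend with the fingers straddling the bar.

>>> {"name": "step_arm", "arguments": {"increments": [{"x": 2.8, "y": 4.5, "z": 0, "wx": 0, "wy": 0, "wz": 0}, {"x": 2.8, "y": 4.5, "z": -2, "wx": 0, "wy": 0, "wz": 0}, {"x": 2.8, "y": 4.5, "z": -5, "wx": 0, "wy": 0, "wz": 0}, {"x": 2.8, "y": 4.5, "z": -7, "wx": 0, "wy": 0, "wz": 0}, {"x": 2.8, "y": 4.5, "z": -9, "wx": 0, "wy": 0, "wz": 0}, {"x": 2.8, "y": 4.5, "z": -10.5, "wx": 0, "wy": 0, "wz": 0}, {"x": 2.8, "y": 4.5, "z": -12, "wx": 0, "wy": 0, "wz": 0}, {"x": 2.8, "y": 4.5, "z": -12, "wx": 0, "wy": 0, "wz": 0}]}}

```text
time_s: 3.42
eef_pos: [567.8, 62.2, 97.7]
eef_rot: [[-0.066, 0.998, -0.002], [0.998, 0.066, 0.0], [0.0, -0.002, -1.0]]
ft_force: [-0.7, 0.0, -0.4]
grip_width: 23.8
finger_force: 0.0
```

>>> {"name": "step_arm", "arguments": {"increments": [{"x": 0, "y": 0, "z": 0, "wx": 0, "wy": 0, "wz": 0}, {"x": 0, "y": 0, "z": 0, "wx": 0, "wy": 0, "wz": 0}, {"x": 0, "y": 0, "z": 0, "wx": 0, "wy": 0, "wz": 0}, {"x": 0, "y": 0, "z": 0, "wx": 0, "wy": 0, "wz": 0}], "hand": 0.8, "grip_force": 10}}

```text
time_s: 3.92
eef_pos: [568.9, 62.4, 99.4]
eef_rot: [[-0.067, 0.998, 0.001], [0.998, 0.067, -0.0], [-0.0, 0.001, -1.0]]
ft_force: [-0.7, -0.4, 4.0]
grip_width: 10.1
finger_force: 10.0
```

>>> {"name": "step_arm", "arguments": {"increments": [{"x": -0.02, "y": 0, "z": 0, "wx": 0, "wy": 0, "wz": 0}, {"x": -0.14, "y": -0.01, "z": 0, "wx": 0, "wy": 0, "wz": 0}, {"x": -0.43, "y": -0.03, "z": 0, "wx": 0, "wy": 0, "wz": 0}, {"x": -0.93, "y": -0.06, "z": 0, "wx": 0, "wy": 0, "wz": 0}, {"x": -1.66, "y": -0.11, "z": 0, "wx": 0, "wy": 0, "wz": 0}, {"x": -2.61, "y": -0.17, "z": 0, "wx": 0, "wy": 0, "wz": 0}, {"x": -3.76, "y": -0.25, "z": 0, "wx": 0, "wy": 0, "wz": 0}, {"x": -5.08, "y": -0.34, "z": 0, "wx": 0, "wy": 0, "wz": 0}, {"x": -6.51, "y": -0.43, "z": 0, "wx": 0, "wy": 0, "wz": 0}, {"x": -8.0, "y": -0.53, "z": 0, "wx": 0, "wy": 0, "wz": 0}, {"x": -9.49, "y": -0.63, "z": 0, "wx": 0, "wy": 0, "wz": 0}, {"x": -10.92, "y": -0.72, "z": 0, "wx": 0, "wy": 0, "wz": 0}, {"x": -12.24, "y": -0.81, "z": 0, "wx": 0, "wy": 0, "wz": 0}, {"x": -13.39, "y": -0.88, "z": 0, "wx": 0, "wy": 0, "wz": 0}, {"x": -14.34, "y": -0.95, "z": 0, "wx": 0, "wy": 0, "wz": 0}, {"x": -15.07, "y": -1.0, "z": 0, "wx": 0, "wy": 0, "wz": 0}, {"x": -15.57, "y": -1.03, "z": 0, "wx": 0, "wy": 0, "wz": 0}, {"x": -15.86, "y": -1.05, "z": 0, "wx": 0, "wy": 0, "wz": 0}, {"x": -15.98, "y": -1.05, "z": 0, "wx": 0, "wy": 0, "wz": 0}, {"x": -16.0, "y": -1.05, "z": 0, "wx": 0, "wy": 0, "wz": 0}]}}

```text
time_s: 6.42
eef_pos: [412.7, 52.1, 99.5]
eef_rot: [[-0.066, 0.998, 0.011], [0.998, 0.066, 0.0], [-0.0, 0.011, -1.0]]
ft_force: [20.0, 2.8, -13.2]
grip_width: 16.9
finger_force: 10.0
```

>>> {"name": "step_arm", "arguments": {"increments": [{"x": 0, "y": 0, "z": 0, "wx": 0, "wy": 0, "wz": 0}, {"x": 0, "y": 0, "z": 0, "wx": 0, "wy": 0, "wz": 0}, {"x": 0, "y": 0, "z": 0, "wx": 0, "wy": 0, "wz": 0}], "hand": 2.4}}

```text
time_s: 6.8
eef_pos: [409.2, 52.0, 99.0]
eef_rot: [[-0.067, 0.998, 0.002], [0.998, 0.067, -0.0], [-0.0, 0.002, -1.0]]
ft_force: [5.4, 0.2, 1.3]
grip_width: 23.8
finger_force: 2.7
```

>>> {"name": "step_arm", "arguments": {"increments": [{"x": 0, "y": 0, "z": 3, "wx": 0, "wy": 0, "wz": 0}, {"x": 0, "y": 0, "z": 7, "wx": 0, "wy": 0, "wz": 0}, {"x": 0, "y": 0, "z": 12, "wx": 0, "wy": 0, "wz": -0.16}, {"x": 0, "y": 0, "z": 16, "wx": 0, "wy": 0, "wz": -0.32}, {"x": 0, "y": 0, "z": 20, "wx": 0, "wy": 0, "wz": -0.48}, {"x": 0, "y": 0, "z": 22, "wx": 0, "wy": 0, "wz": -0.64}, {"x": 0, "y": 0, "z": 22, "wx": 0, "wy": 0, "wz": -0.8}, {"x": 0, "y": 0, "z": 22, "wx": 0, "wy": 0, "wz": -0.96}, {"x": 0, "y": 0, "z": 22, "wx": 0, "wy": 0, "wz": -1.12}, {"x": 0, "y": 0, "z": 22, "wx": 0, "wy": 0, "wz": -1.28}, {"x": 0, "y": 0, "z": 22, "wx": 0, "wy": 0, "wz": -1.44}, {"x": 0, "y": 0, "z": 22, "wx": 0, "wy": 0, "wz": -1.57}, {"x": 0, "y": 0, "z": 22, "wx": 0, "wy": 0, "wz": -1.57}], "hand": 8.8}}

```text
time_s: 8.43
eef_pos: [407.3, 52.2, 317.5]
eef_rot: [[0.998, 0.069, -0.003], [0.069, -0.998, 0.0], [-0.003, -0.001, -1.0]]
ft_force: [-0.4, 0.3, 0.2]
grip_width: 87.7
finger_force: 0.0
```

Run:
```python
from h import *
np.set_printoptions(precision=2,suppress=True)
snap('wrist','w3');snap('top','top3'); s=bot.read_state();print(s['eef_pos'],s['time_s'],s['joint_pos'])
im=cv2.imread('pics/w3.png');a=cv2.resize(im,(512,384))
t=cv2.resize(cv2.imread('pics/top3.png')[100:220,160:350],(608,384),interpolation=cv2.INTER_CUBIC)
cv2.imwrite('pics/w3b.png',cv2.resize(im,(800,600),interpolation=cv2.INTER_CUBIC));cv2.imwrite('pics/t3b.png',t)
```

```text
[407.81  52.11 317.97] 8.525 [-0.16 -0.27  1.88 -0.    1.53  1.34]
```

View pics/w3b.png

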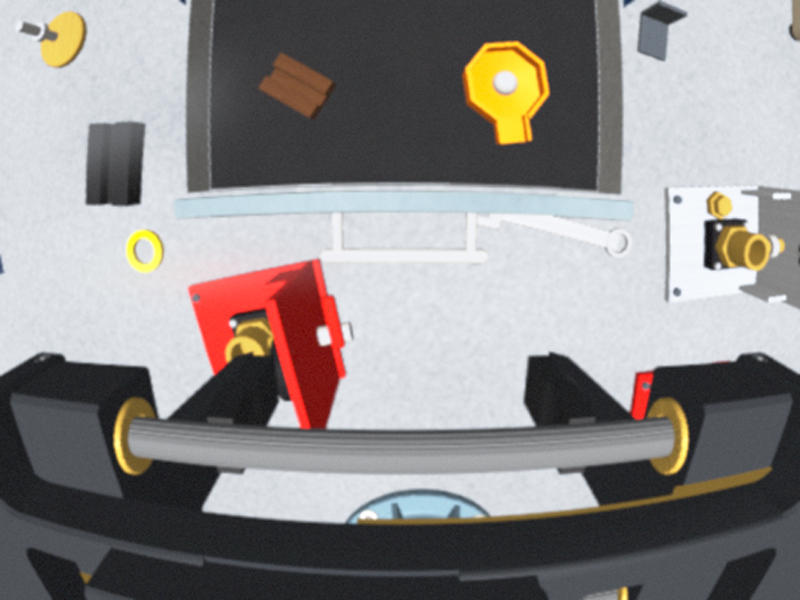

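The drawer is well open. The dish is at (506,82) with the ball in its middle at (505,82) and the lip end at (515,142), pointing to the front. The guide block sits undisturbed at (296,85). I'll triangulate the dish from this view and the top camera using the orange colour.

Run:
```python
from h import *
np.set_printoptions(precision=2,suppress=True)
k=1/1.5625
t=cv2.imread('pics/top3.png');w=cv2.imread('pics/w3.png')
def orange(im,box):
    h=cv2.cvtColor(im,cv2.COLOR_BGR2HSV);m=cv2.inRange(h,(8,140,120),(30,255,255));z=np.zeros_like(m);x0,y0,x1,y1=box;z[y0:y1,x0:x1]=m[y0:y1,x0:x1]
    n,l,s,c=cv2.connectedComponentsWithStats(z);i=1+np.argmax(s[1:,4]);return s[i],c[i],(l==i)
ws,wc,wm=orange(w,(280,10,370,110))
print('w',ws,wc)
px=proj('top3',onz('w3',506*k,82*k,99));print(px)
x,y=map(int,px);ts,tc,tm=orange(t,(x-30,y-30,x+30,y+30));print('t',ts,tc)
print('tri cent',tri([('w3',*wc),('top3',*tc)]))
b=onz('w3',505*k,81.5*k,99);print('ball',b)
l=onz('w3',515*k,142*k,100);print('lip',l)
for nm,m in(('w3',wm),('top3',tm)):
    ys,xs=np.nonzero(cv2.morphologyEx(m.astype('uint8'),cv2.MORPH_CLOSE,np.ones((9,9))))
    P=np.array([onz(nm,a,c,110)[:2] for a,c in zip(xs,ys)]);cnt,(sz),ang=cv2.minAreaRect(P.astype('float32'));c=P.mean(0)
    u,s,v=np.linalg.svd(P-c,full_matrices=False);ax=v[0]*(1 if v[0][0]<0 else -1)
    print(nm,'cent',c,'axis',ax,np.arctan2(ax[1],ax[0]),'ext',((P-c)@ax).min(),((P-c)@ax).max(),'lat',((P-c)@[-ax[1],ax[0]]).min(),((P-c)@[-ax[1],ax[0]]).max())
print('handle',onz('w3',404*k,256*k,112), 'valve',onz('w3',757*k,251*k,80),'block',onz('w3',296*k,85*k,100))
print('front L,R', onz('w3',178*k,216*k,134),onz('w3',632*k,216*k,134))
```

```text
w [ 296   26   56   67 2446] [324.09  56.6 ]
[285.26 170.81]
t [273 159  24  31 486] [284.9  172.97]
tri cent (array([552.76, -17.75, 109.97]), [0.1, 0.1])
ball [560.66 -18.64  99.  ]
lip [512.3  -29.82 100.  ]
w3 cent [553.06 -18.1 ] axis [-0.99 -0.13] -3.007273885979524 ext -39.16754175750092 43.90841818475756 lat -33.85307818072031 33.87770551863473
top3 cent [553.18 -17.59] axis [-0.98 -0.19] -2.951608363314173 ext -37.75114745563941 44.997480348834635 lat -32.69813025117815 32.23368888642986
handle [416.11  50.99 112.  ] valve [ 451.19 -316.16   80.  ] block [546.45 144.64 100.  ]
front L,R [442.1  226.46 134.  ] [ 466.38 -121.75  134.  ]
```

View pics/t3b.png

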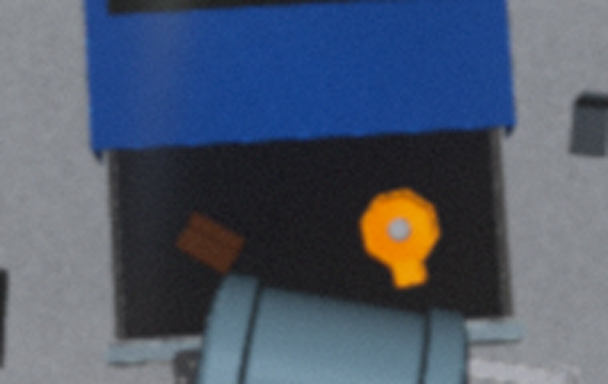

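```bash
cat >> h.py <<'E'
def dishsil(nm,x,y,yaw,z0,S=8):
    a=np.pi/8+np.arange(8)*np.pi/4;r=31/np.cos(np.pi/8)
    o=np.c_[r*np.cos(a),r*np.sin(a)]
    B=[np.array([[*p,z] for p in o for z in(8,30)]),np.array([[u,v,z] for u in(0,48) for v in(-12.5,12.5) for z in(12,25)])]
    m=np.zeros((384*S//4,512*S//4),np.uint8);c,s=np.cos(yaw),np.sin(yaw)
    im=np.zeros((384*4,512*4),np.uint8)
    for b in B:
        q=np.array([proj(nm,[x+c*p[0]-s*p[1],y+s*p[0]+c*p[1],z0+p[2]]) for p in b])
        cv2.fillConvexPoly(im,cv2.convexHull(((q+.5)*4).astype(np.int32)),255)
    return cv2.resize(im,(512,384),interpolation=cv2.INTER_AREA)/255.
E
python3 - <<'E'
from h import *
from scipy.optimize import minimize
np.set_printoptions(precision=3,suppress=True)
M={}
for nm,box in(('w3',(290,18,365,100)),('top3',(268,152,304,196))):
    im=cv2.imread(f'pics/{nm}.png');h=cv2.cvtColor(im,cv2.COLOR_BGR2HSV);m=cv2.inRange(h,(5,120,90),(32,255,255))
    m=cv2.morphologyEx(m,cv2.MORPH_CLOSE,np.ones((9,9)));z=np.zeros_like(m);x0,y0,x1,y1=box;z[y0:y1,x0:x1]=m[y0:y1,x0:x1];M[nm]=z/255.
def cost(p,ns):
    return sum(np.abs(dishsil(n,p[0],p[1],p[2],80)-M[n]).sum()/M[n].sum() for n in ns)
for ns in(['w3'],['top3'],['w3','top3']):
    r=min((minimize(cost,[560.6,-18.6,y0],args=(ns,),method='Nelder-Mead',options=dict(initial_simplex=[[560,-18,y0],[565,-18,y0],[560,-13,y0],[560,-18,y0+.15]],xatol=.05,fatol=1e-4)) for y0 in(-3.0,-2.85)),key=lambda r:r.fun)
    print(ns,r.x,r.fun)
E
```

```text
['w3'] [559.891 -19.192  -2.949] 0.1389884379750334
['top3'] [559.619 -17.451  -2.928] 0.09829041937059521
['w3', 'top3'] [559.59  -17.984  -2.915] 0.24176313162451224
```

Dish is centred at (560,-18.5) with its lip direction at -2.925. That calls for a +0.15 rad turn and a grasp with the TCP at about z=85.

>>> {"name": "step_arm", "arguments": {"increments": [{"x": 4, "y": -2, "z": 0, "wx": 0, "wy": 0, "wz": 0.04}, {"x": 8, "y": -4, "z": 0, "wx": 0, "wy": 0, "wz": 0.08}, {"x": 12, "y": -6, "z": -1, "wx": 0, "wy": 0, "wz": 0.12}, {"x": 15.1, "y": -7.1, "z": -3, "wx": 0, "wy": 0, "wz": 0.15}, {"x": 15.1, "y": -7.1, "z": -7, "wx": 0, "wy": 0, "wz": 0.15}, {"x": 15.1, "y": -7.1, "z": -11, "wx": 0, "wy": 0, "wz": 0.15}, {"x": 15.1, "y": -7.1, "z": -14, "wx": 0, "wy": 0, "wz": 0.15}, {"x": 15.1, "y": -7.1, "z": -16, "wx": 0, "wy": 0, "wz": 0.15}, {"x": 15.1, "y": -7.1, "z": -18, "wx": 0, "wy": 0, "wz": 0.15}, {"x": 15.1, "y": -7.1, "z": -18, "wx": 0, "wy": 0, "wz": 0.15}]}}

```text
time_s: 9.78
eef_pos: [557.9, -18.6, 136.7]
eef_rot: [[0.976, 0.218, -0.005], [0.218, -0.976, 0.001], [-0.004, -0.002, -1.0]]
ft_force: [-0.2, -0.0, -0.3]
grip_width: 88.3
finger_force: 0.0
```

Run:
```python
from h import *
np.set_printoptions(precision=2,suppress=True)
snap('wrist','w4');snap('side','side4'); s=bot.read_state();print(s['eef_pos'],s['eef_rot'],s['time_s'])
w=cv2.imread('pics/w4.png');sd=cv2.imread('pics/side4.png')
p=proj('side4',[560,-18,100]);print(p,proj('w4',[560,-18,110]));x,y=map(int,p)
cv2.imwrite('pics/m4.png',np.hstack([cv2.resize(w[150:384,110:400],(400,323)),cv2.resize(sd[y-45:y+35,x-50:x+50],(400,323),interpolation=cv2.INTER_CUBIC)]))
```

```text
[559.6  -19.   139.02] [[ 0.98  0.22 -0.  ]
 [ 0.22 -0.98  0.  ]
 [-0.   -0.   -1.  ]] 9.875
[267.88 219.18] [256.87 223.3 ]
```

View pics/m4.png

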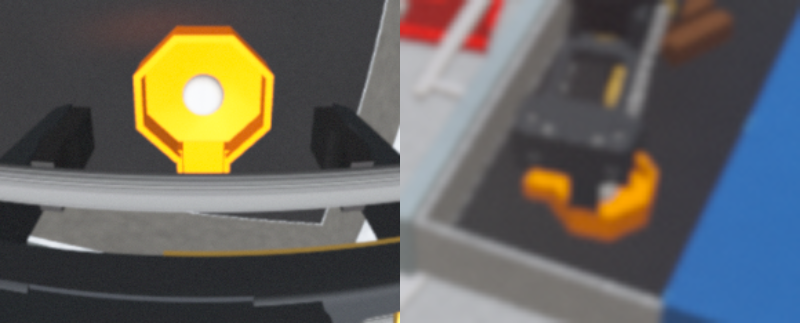

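The wrist view shows the dish square and centred between the fingers, with flats at 133 and 274 and fingers at 92 and 311. Descending and closing gently.

>>> {"name": "step_arm", "arguments": {"increments": [{"x": 0, "y": 0, "z": -1, "wx": 0, "wy": 0, "wz": 0}, {"x": 0, "y": 0, "z": -2.2, "wx": 0, "wy": 0, "wz": 0}, {"x": 0, "y": 0, "z": -3.4, "wx": 0, "wy": 0, "wz": 0}, {"x": 0, "y": 0, "z": -4.4, "wx": 0, "wy": 0, "wz": 0}, {"x": 0, "y": 0, "z": -5, "wx": 0, "wy": 0, "wz": 0}, {"x": 0, "y": 0, "z": -5.3, "wx": 0, "wy": 0, "wz": 0}, {"x": 0, "y": 0, "z": -5.3, "wx": 0, "wy": 0, "wz": 0}, {"x": 0, "y": 0, "z": -5.3, "wx": 0, "wy": 0, "wz": 0}]}}

```text
time_s: 10.88
eef_pos: [559.9, -19.1, 86.1]
eef_rot: [[0.976, 0.216, 0.001], [0.216, -0.976, -0.0], [0.001, 0.0, -1.0]]
ft_force: [0.2, -0.3, 0.2]
grip_width: 87.9
finger_force: 0.0
```

>>> {"name": "step_arm", "arguments": {"increments": [{"x": 0, "y": 0, "z": 0, "wx": 0, "wy": 0, "wz": 0}, {"x": 0, "y": 0, "z": 0, "wx": 0, "wy": 0, "wz": 0}, {"x": 0, "y": 0, "z": 0, "wx": 0, "wy": 0, "wz": 0}], "hand": 6.5, "grip_force": 5}}

```text
time_s: 11.25
eef_pos: [559.6, -19.0, 85.8]
eef_rot: [[0.976, 0.216, 0.0], [0.216, -0.976, -0.0], [0.0, 0.0, -1.0]]
ft_force: [-0.1, 0.3, -0.7]
grip_width: 65.4
finger_force: 0.0
```

>>> {"name": "step_arm", "arguments": {"increments": [{"x": 0, "y": 0, "z": 0, "wx": 0, "wy": 0, "wz": 0}, {"x": 0, "y": 0, "z": 0, "wx": 0, "wy": 0, "wz": 0}, {"x": 0, "y": 0, "z": 0, "wx": 0, "wy": 0, "wz": 0}], "hand": 6.1, "grip_force": 8}}

```text
time_s: 11.62
eef_pos: [559.6, -19.0, 85.8]
eef_rot: [[0.976, 0.216, 0.0], [0.216, -0.976, 0.0], [0.0, -0.0, -1.0]]
ft_force: [0.5, 0.7, 0.1]
grip_width: 61.7
finger_force: 8.0
```

>>> {"name": "step_arm", "arguments": {"increments": [{"x": 0, "y": 0, "z": 0, "wx": 0, "wy": 0, "wz": 0}, {"x": 0, "y": 0, "z": 0, "wx": 0, "wy": 0, "wz": 0}, {"x": 0, "y": 0, "z": 0, "wx": 0, "wy": 0, "wz": 0}], "hand": 5.5, "grip_force": 18}}

```text
time_s: 12.0
eef_pos: [559.6, -19.0, 85.8]
eef_rot: [[0.976, 0.216, 0.0], [0.216, -0.976, 0.0], [0.0, -0.0, -1.0]]
ft_force: [-0.0, 0.4, 1.7]
grip_width: 61.8
finger_force: 18.0
```

>>> {"name": "step_arm", "arguments": {"increments": [{"x": 0, "y": 0, "z": 0.03, "wx": 0, "wy": 0, "wz": 0}, {"x": 0, "y": 0, "z": 0.24, "wx": 0, "wy": 0, "wz": 0}, {"x": 0, "y": 0, "z": 0.7, "wx": 0, "wy": 0, "wz": 0}, {"x": 0, "y": 0, "z": 1.45, "wx": 0, "wy": 0, "wz": 0}, {"x": 0, "y": 0, "z": 2.46, "wx": 0, "wy": 0, "wz": 0}, {"x": 0, "y": 0, "z": 3.68, "wx": 0, "wy": 0, "wz": 0}, {"x": 0, "y": 0, "z": 5, "wx": 0, "wy": 0, "wz": 0}, {"x": 0, "y": 0, "z": 6.32, "wx": 0, "wy": 0, "wz": 0}, {"x": 0, "y": 0, "z": 7.54, "wx": 0, "wy": 0, "wz": 0}, {"x": 0, "y": 0, "z": 8.55, "wx": 0, "wy": 0, "wz": 0}, {"x": 0, "y": 0, "z": 9.3, "wx": 0, "wy": 0, "wz": 0}, {"x": 0, "y": 0, "z": 9.76, "wx": 0, "wy": 0, "wz": 0}, {"x": 0, "y": 0, "z": 9.97, "wx": 0, "wy": 0, "wz": 0}, {"x": 0, "y": 0, "z": 10, "wx": 0, "wy": 0, "wz": 0}, {"x": 0, "y": 0, "z": 10, "wx": 0, "wy": 0, "wz": 0}, {"x": 0, "y": 0, "z": 10, "wx": 0, "wy": 0, "wz": 0}]}}

```text
time_s: 14.0
eef_pos: [559.4, -19.0, 185.4]
eef_rot: [[0.976, 0.216, -0.001], [0.216, -0.976, 0.0], [-0.0, -0.0, -1.0]]
ft_force: [-0.4, 0.0, -2.0]
grip_width: 61.8
finger_force: 18.0
```

Run:
```python
from h import *
np.set_printoptions(precision=2,suppress=True)
snap('wrist','w5'); s=bot.read_state();print(s['eef_pos'],s['eef_rot'],s['joint_pos'],s['time_s'])
w=cv2.imread('pics/w5.png');cv2.imwrite('pics/w5b.png',cv2.resize(w[200:384,160:352],(576,552)))
```

```text
[559.45 -18.99 185.49] [[ 0.98  0.22 -0.  ]
 [ 0.22 -0.98  0.  ]
 [-0.   -0.   -1.  ]] [-0.25  0.2   1.7   0.    1.25  1.11] 14.05
```

View pics/w5b.png

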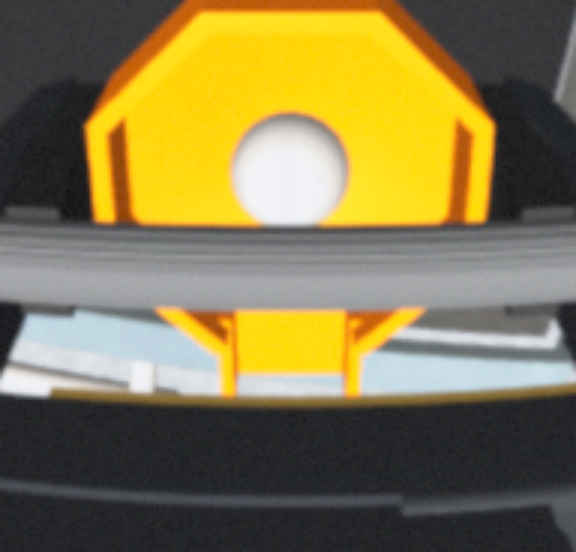

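The dish is gripped level with the ball centred at (290,170). My picture views are used up, so the rest is numeric. Next I compute the dish offset in the hand, the target and a smooth profile.

Run:
```python
from h import *
np.set_printoptions(precision=3,suppress=True)
T=np.array([559.45,-18.99,185.49]);tx=np.array([.976,.216]);ty=np.array([.216,-.976])
zu=185.49-5.8
def rel(u,v,z): d=(onz('w5',160+u/3,200+v/3,z)-T)[:2]; return np.array([d@tx,d@ty])
print('ball',rel(290,170,zu+19)); print('far rim',rel(290,12,zu+30),'L',rel(86,128,zu+30),'R',rel(496,128,zu+30),'lip end',rel(290,373,zu+15))
print('w4 ball',(onz('w4',257,219,99)-[559.6,-19,0])[:2])
k=1/1.5625
a=onz('w3',667*k,188*k,12);b=onz('w3',669*k,300*k,12);print(np.linalg.norm(a-b),np.arctan2(*(a-b)[1::-1])-np.pi/2,(a+b)/2)
t=np.arange(1,33)/32;s=10*t**3-15*t**4+6*t**5;print(s)
```

```text
ball [-0.317 -0.214]
far rim [30.885 -0.194] L [ 12.149 -31.476] R [12.114 31.381] lip end [-48.398  -0.233]
w4 ball [-0.8    0.665]
126.48093924893708 -1.3624576678262768 [ 436.967 -241.675   12.   ]
[0.    0.002 0.007 0.016 0.03  0.049 0.073 0.104 0.139 0.18  0.226 0.275
 0.328 0.384 0.442 0.5   0.558 0.616 0.672 0.725 0.774 0.82  0.861 0.896
 0.927 0.951 0.97  0.984 0.993 0.998 1.    1.   ]
```

>>> {"name": "step_arm", "arguments": {"increments": [{"x": -0.02, "y": -0.05, "z": 0, "wx": 0, "wy": 0, "wz": 0.003}, {"x": -0.08, "y": -0.18, "z": 0, "wx": 0, "wy": 0, "wz": 0.011}, {"x": -0.19, "y": -0.4, "z": 0, "wx": 0, "wy": 0, "wz": 0.025}, {"x": -0.36, "y": -0.75, "z": 0, "wx": 0, "wy": 0, "wz": 0.047}, {"x": -0.58, "y": -1.22, "z": 0, "wx": 0, "wy": 0, "wz": 0.076}, {"x": -0.87, "y": -1.82, "z": 0, "wx": 0, "wy": 0, "wz": 0.114}, {"x": -1.24, "y": -2.6, "z": 0, "wx": 0, "wy": 0, "wz": 0.162}, {"x": -1.65, "y": -3.48, "z": 0, "wx": 0, "wy": 0, "wz": 0.216}, {"x": -2.14, "y": -4.5, "z": 0, "wx": 0, "wy": 0, "wz": 0.28}, {"x": -2.69, "y": -5.65, "z": 0, "wx": 0, "wy": 0, "wz": 0.352}, {"x": -3.27, "y": -6.88, "z": 0, "wx": 0, "wy": 0, "wz": 0.428}, {"x": -3.9, "y": -8.2, "z": 0, "wx": 0, "wy": 0, "wz": 0.51}, {"x": -4.57, "y": -9.6, "z": 0, "wx": 0, "wy": 0, "wz": 0.598}, {"x": -5.26, "y": -11.05, "z": 0, "wx": 0, "wy": 0, "wz": 0.688}, {"x": -5.95, "y": -12.5, "z": 0, "wx": 0, "wy": 0, "wz": 0.778}]}}

```text
time_s: 15.92
eef_pos: [499.7, -144.7, 185.8]
eef_rot: [[0.541, 0.841, 0.0], [0.841, -0.541, -0.0], [-0.0, 0.0, -1.0]]
ft_force: [-0.7, 0.1, -0.8]
grip_width: 61.9
finger_force: 18.0
```

>>> {"name": "step_arm", "arguments": {"increments": [{"x": -0.69, "y": -1.45, "z": 0, "wx": 0, "wy": 0, "wz": 0.09}, {"x": -1.38, "y": -2.9, "z": 0, "wx": 0, "wy": 0, "wz": 0.18}, {"x": -2.05, "y": -4.3, "z": 0, "wx": 0, "wy": 0, "wz": 0.268}, {"x": -2.68, "y": -5.62, "z": 0, "wx": 0, "wy": 0, "wz": 0.35}, {"x": -3.26, "y": -6.85, "z": 0, "wx": 0, "wy": 0, "wz": 0.426}, {"x": -3.81, "y": -8, "z": 0, "wx": 0, "wy": 0, "wz": 0.498}, {"x": -4.3, "y": -9.02, "z": 0, "wx": 0, "wy": 0, "wz": 0.562}, {"x": -4.71, "y": -9.9, "z": 0, "wx": 0, "wy": 0, "wz": 0.616}, {"x": -5.08, "y": -10.68, "z": 0, "wx": 0, "wy": 0, "wz": 0.664}, {"x": -5.37, "y": -11.28, "z": 0, "wx": 0, "wy": 0, "wz": 0.702}, {"x": -5.59, "y": -11.75, "z": 0, "wx": 0, "wy": 0, "wz": 0.731}, {"x": -5.76, "y": -12.1, "z": 0, "wx": 0, "wy": 0, "wz": 0.753}, {"x": -5.87, "y": -12.32, "z": 0, "wx": 0, "wy": 0, "wz": 0.767}, {"x": -5.93, "y": -12.45, "z": 0, "wx": 0, "wy": 0, "wz": 0.775}, {"x": -5.95, "y": -12.5, "z": 0, "wx": 0, "wy": 0, "wz": 0.778}, {"x": -5.95, "y": -12.5, "z": 0, "wx": 0, "wy": 0, "wz": 0.778}, {"x": -5.95, "y": -12.5, "z": 0, "wx": 0, "wy": 0, "wz": 0.778}]}}

```text
time_s: 18.05
eef_pos: [440.6, -268.9, 185.7]
eef_rot: [[-0.202, 0.979, -0.0], [0.979, 0.202, 0.0], [0.0, -0.0, -1.0]]
ft_force: [1.4, -0.2, -0.8]
grip_width: 62.0
finger_force: 18.0
```

Run:
```python
from h import *
np.set_printoptions(precision=3,suppress=True)
snap('wrist','w6');snap('top','top6');snap('side','side6'); s=bot.read_state();T=s['eef_pos'];R=s['eef_rot'];print(T,R,s['joint_pos'],s['time_s'])
# ball: low-saturation bright blob inside dish
def ball(nm,box):
    im=cv2.imread(f'pics/{nm}.png');h=cv2.cvtColor(im,cv2.COLOR_BGR2HSV);x0,y0,x1,y1=box
    m=np.zeros(h.shape[:2],np.uint8);m[y0:y1,x0:x1]=cv2.inRange(h,(0,0,150),(180,60,255))[y0:y1,x0:x1]
    n,l,st,c=cv2.connectedComponentsWithStats(m);i=1+np.argmax(st[1:,4]);return st[i],c[i]
for nm in('w5','w6'): print(nm,ball(nm,(200,215,310,274)))
for nm in('top6','side6'):
    im=cv2.imread(f'pics/{nm}.png');h=cv2.cvtColor(im,cv2.COLOR_BGR2HSV);ys,xs=np.nonzero(cv2.inRange(h,(5,150,120),(30,255,255)))
    d=proj(nm,[*T[:2],T[2]+13]);v=proj(nm,[450,-316,80]);k=np.hypot(xs-d[0],ys-d[1])<30;k2=np.hypot(xs-v[0],ys-v[1])<12
    print(nm,'dish',d,k.sum(),'valve',v,k2.sum(),xs[k2].mean() if k2.any() else 0,ys[k2].mean() if k2.any() else 0)
```

```text
[ 440.627 -268.949  185.729] [[-0.202  0.979  0.   ]
 [ 0.979  0.202 -0.   ]
 [-0.     0.    -1.   ]] [-0.778  0.105  1.805  0.     1.231 -0.981] 18.2
w5 (array([ 238,  240,   38,   34, 1071], dtype=int32), array([256.046, 256.879]))
w6 (array([ 238,  241,   38,   33, 1026], dtype=int32), array([256.316, 257.422]))
top6 dish [386.207 212.746] 101 valve [390.639 211.427] 12 379.9166666666667 208.83333333333334
side6 dish [168.835 248.507] 582 valve [167.114 296.355] 153 168.26797385620915 299.1307189542484
```

The ball is still centred, at the same pixel in w5 and w6. The base-plate corners and the wrist views agree on the valve at (450.5,-316.3), so the hand is in line. Descending smoothly.

>>> {"name": "step_arm", "arguments": {"increments": [{"x": 0, "y": 0, "z": -0.01, "wx": 0, "wy": 0, "wz": 0}, {"x": 0, "y": 0, "z": -0.08, "wx": 0, "wy": 0, "wz": 0}, {"x": 0, "y": 0, "z": -0.26, "wx": 0, "wy": 0, "wz": 0}, {"x": 0, "y": 0, "z": -0.56, "wx": 0, "wy": 0, "wz": 0}, {"x": 0, "y": 0, "z": -1.0, "wx": 0, "wy": 0, "wz": 0}, {"x": 0, "y": -0.01, "z": -1.58, "wx": 0, "wy": 0, "wz": 0}, {"x": 0, "y": -0.01, "z": -2.28, "wx": 0, "wy": 0, "wz": 0}, {"x": 0, "y": -0.02, "z": -3.08, "wx": 0, "wy": 0, "wz": 0}, {"x": 0, "y": -0.02, "z": -3.95, "wx": 0, "wy": 0, "wz": 0}, {"x": 0, "y": -0.02, "z": -4.85, "wx": 0, "wy": 0, "wz": 0}, {"x": 0, "y": -0.03, "z": -5.75, "wx": 0, "wy": 0, "wz": 0}, {"x": 0, "y": -0.03, "z": -6.62, "wx": 0, "wy": 0, "wz": 0}, {"x": 0, "y": -0.03, "z": -7.42, "wx": 0, "wy": 0, "wz": 0}, {"x": 0, "y": -0.03, "z": -8.12, "wx": 0, "wy": 0, "wz": 0}, {"x": 0, "y": -0.03, "z": -8.7, "wx": 0, "wy": 0, "wz": 0}, {"x": 0, "y": -0.03, "z": -9.14, "wx": 0, "wy": 0, "wz": 0}, {"x": 0, "y": -0.03, "z": -9.44, "wx": 0, "wy": 0, "wz": 0}, {"x": 0, "y": -0.03, "z": -9.62, "wx": 0, "wy": 0, "wz": 0}, {"x": 0, "y": -0.03, "z": -9.69, "wx": 0, "wy": 0, "wz": 0}, {"x": 0, "y": -0.03, "z": -9.7, "wx": 0, "wy": 0, "wz": 0}]}}

```text
time_s: 20.7
eef_pos: [440.6, -269.4, 88.8]
eef_rot: [[-0.202, 0.979, 0.0], [0.979, 0.202, -0.0], [-0.0, 0.0, -1.0]]
ft_force: [-0.6, 0.1, -1.0]
grip_width: 62.0
finger_force: 18.0
```

>>> {"name": "step_arm", "arguments": {"increments": [{"x": 0, "y": 0, "z": 0, "wx": 0, "wy": 0, "wz": 0}, {"x": 0, "y": 0, "z": 0, "wx": 0, "wy": 0, "wz": 0}, {"x": 0, "y": 0, "z": 0, "wx": 0, "wy": 0, "wz": 0}, {"x": 0, "y": 0, "z": 0, "wx": 0, "wy": 0, "wz": 0}, {"x": 0, "y": 0, "z": 0, "wx": 0, "wy": 0, "wz": 0}, {"x": 0, "y": 0, "z": 0, "wx": 0, "wy": 0, "wz": 0}]}}

```text
time_s: 21.45
eef_pos: [440.6, -269.3, 88.7]
eef_rot: [[-0.202, 0.979, -0.0], [0.979, 0.202, 0.0], [0.0, -0.0, -1.0]]
ft_force: [0.4, 0.4, -1.1]
grip_width: 61.5
finger_force: 18.0
```

Run:
```python
from h import *
np.set_printoptions(precision=3,suppress=True)
snap('wrist','w7');snap('side','side7'); s=bot.read_state();T=s['eef_pos'];R=s['eef_rot'];print(T,R,s['ft_force'],s['time_s'])
im=cv2.imread('pics/w7.png');h=cv2.cvtColor(im,cv2.COLOR_BGR2HSV)
m=np.zeros(h.shape[:2],np.uint8);m[215:274,200:310]=cv2.inRange(h,(0,0,150),(180,60,255))[215:274,200:310]
n,l,st,c=cv2.connectedComponentsWithStats(m);i=1+np.argmax(st[1:,4]);print('ball',st[i],c[i])
lip=T+np.array([*(-R[:2,0]*48.2),-5.8+12]);print('lip',lip,'yaw',np.arctan2(-R[1,0],-R[0,0]))
# stand undisturbed: back plate region difference vs start
a=cv2.imread('pics/side0.png').astype(int);b=cv2.imread('pics/side7.png').astype(int);d=np.abs(a-b).max(2)
for X,nm in(([437,-243,12],'front edge'),([500,-232,12],'corner'),([373,-257,12],'corner2')):
    u,v=map(int,proj('side7',X));print(nm,(u,v),d[v-6:v+7,u-6:u+7].mean())
```

```text
[ 440.582 -269.309   88.707] [[-0.202  0.979  0.   ]
 [ 0.979  0.202 -0.   ]
 [-0.     0.    -1.   ]] [-0.257  0.176 -1.85 ] 21.55
ball [ 238  241   38   33 1012] [256.298 257.501]
lip [ 450.299 -316.52    94.907] yaw -1.3678010727468433
front edge (182, 286) 82.40828402366864
corner (206, 292) 13.532544378698224
corner2 (158, 280) 65.03550295857988
```

```bash
python3 -c "
from plant import bot
print(bot.sign_off())"
```

```text
the job is handed in; nothing more can be done
None
```

I handed the job in at about 21.5 s with the dish held level over the open brass valve. By measurement, the lip tip is within about 1 mm of the mouth's centre, 15 mm above it and in line with the stand's axis, and the ball is centred. I couldn't check the lip over the valve by eye because I had used all 10 picture views. The valve's position is good to a few millimetres. The drawer is about 153 mm open of its 165 mm travel, because the fingers slipped a little on the handle.

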